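Tighten and prove the regulator clamp on a clinic oxygen cylinder

ROBOT

A 6-joint arm with a two-finger parallel gripper is mounted at the origin on the work surface. World frame = base frame: x ahead of the robot, y to its left, z up, the work surface at z = 0. Lengths are in m, angles in rad, forces in N, time in s.
With the tool pointing down it reaches from about 0.35 to 0.85 m from the base axis. Payload 8.1 kg.
Tool frame: the origin (TCP) lies between the finger pads; the fingertips stand nose_length ahead of it and the grasp point (between the pads) lies 2 mm behind it (nose_length is the distance from the TCP to the fingertips, in m); z points along the fingers, x is the direction in which the jaws open and shut, and the axes are right-handed (so a half turn about z gives the same grasp; the last joint's range is limited). The gripper opens to 93 mm and grips with 3 to 60 N. Pads are 15 mm wide; open, the fingers measure 128 mm over their backs; the gripper's body (75 mm by 188 mm) begins 65 mm behind the grasp point.
Start: joints at [-1.417, 0.13, 1.488, -0, 1.523, -0.085], TCP at [0.142, -0.583, 0.236] pointing down, gripper open.
Joint ranges: [-2.96, 2.96], [-0.89, 2.26], [0.02, 2.5], [-1.34, 4.48], [0, 2.73], [-2.66, 2.66]. Speed limits (rad/s): [2.39, 2.39, 2.79, 3.14, 3.14, 3.14].

INTERFACE

Orientations are given as a rotation vector (axis times angle).
In Python, from plant import * gives the robot as it stands.
- The arm moves only by the tool carry_out, never from a script. Its argument "steps" is a list of rows, each an object with "xyz": the shift along the world's x, y, z in cm, a list of three; "rot": the turn, a rotation vector about the world's x, y, z in degrees, a list of three. In form: [{"xyz": [tx, ty, tz], "rot": [rx, ry, rz]}, ...]. A call has 1 to 10 rows; each row is the pose to reach, as a shift and turn from the pose commanded when the call began; what a row does not reach only later rows make up. A row lasts 1/10 s, in which the tool goes at most 50 mm and 8.59 degrees, less where a joint would pass 70% of its speed; a pose out of reach is approached as far as the arm can. A call with a gripper value outside its range is refused whole. "grip" is the opening, from 0 (shut) to 1 (fully open), set as the call begins (left out, the last holds). The fingers move at their own pace and stop on an object; "force" is the grip in N (left out, the last holds). Time passes only in rows, so rows that repeat a pose let the fingers close. It gives the time, the measured TCP pose, the force and the opening at its end, in the units of the state.
- read_state(): the state, without advancing time (a new reading comes with each control period).
- read_camera(name): name is "side" or "top"; returns the picture (384x512x3 uint8, red, green, blue); there is no depth.
- calibration(name): a dict with "fov_y" (degrees; the focal length in pixels is half the picture's height over the tangent of half this angle, whatever the lens; pixels are square), "cx", "cy" (the principal point, pixels), "xyz" and "attitude" of the camera in the world. Camera axes: x right, y down, z forward; pixel columns grow to the right and rows downward; lengths in m; the calibration is good to about 2 mm. A picture is of the moment at which its call begins. calibration takes no time and is no camera call.
- close_job(): hands the job in, once; it reports no verdict.
The state is a dict: "t": time; "q": joint angles; "dq": joint speeds; "joint_torque": joint torques, N m; "tool_pos": TCP position; "orientation": TCP orientation; "force": force on the tool from outside, world axes, zero at the start; "wrist_torque": the same for the moment, N m; "opening": finger opening in m.
Only numpy, scipy, OpenCV 4.12 (cv2) and the standard library are available. Lean on these libraries where they do the work, as an engineer would, in place of code of your own. Each camera call takes 0.05 s, during which the arm holds its last target.

TASK

The regulator has just been hung on the oxygen cylinder lying in its cradle on the examination table, and its clamp screw is still slack. Press down the T-bar's ball that points away from the cylinder with the fingertips, without gripping it, until the screw bites on its seal, then lean on the ball steadily with about 15 N (never above 22 N) for a good second to prove that the screw takes the load and turns no further. Then press down gently on the outer end of the regulator's brass outlet stub with about 10 N for a second to check that the regulator sits firm, and leave the screw tight, the set untouched and the other things on the table where they were.

Things in the scene. Friction and masses are not known exactly. Their poses are not given: they have to be found in the camera images.
- oxygen_set: The fixed oxygen set. Origin on the table under the crossing of the brass valve post's axis (y) and the clamp screw's axis (x), both level, 70 mm up. x points out along the screw to the T-bar, y along the post away from the cylinder (aluminium, 81 mm thick, lying at y = -66 to -300 mm in a black cradle, top 111 mm up). The regulator and its yoke hang on the post (26 x 74 x 28 mm), regulator at -x.
- tbar_hub (a point): Middle of the T-bar, on the screw's axis, 70 mm along x from the axis crossing, 70 mm up. Steel bar 8 mm thick with a black 16 mm ball on each end, ball centres 42 mm from the hub; it turns about the set's x axis, in its upright y-z plane, and tightens as the ball on the +y side (away from the cylinder) goes down. The yoke behind it ends at x = 44 mm, its brass bush at 51 mm.
- ball_free (a point): Centre of the T-bar's ball (16 mm) away from the cylinder: the one to press. At the start it is 5 to 36 mm above the hub. Pressed down it runs easily (3 to 6 N) through 20 to 45 degrees, then the screw bites, with the bar anywhere from 15 degrees above to 15 below level. From there the ball yields springily, 0.2 to 0.25 mm per newton, and springs back when let go; the screw stays tight.
- tbar: The T-bar with its two balls. Origin on the screw's axis inside the valve post, 70 mm above the table; x along the screw outwards, y along the bar to the ball that is to be pressed.
- spindle_pad (a point): The middle of the steel pad on the inner end of the clamp screw, inside the yoke: it moves along the set's x axis by 4 mm per radian of the screw. Tight, it bears on the post at x = 13 mm in the set's frame; slack it stands 1 to 4 mm farther out.
- outlet_end (a point): Middle of the end face of the regulator's brass outlet stub, a level tube 12 mm thick at the back of the set: x = -54, y = 62, z = 70 mm in the set's frame when the regulator is straight; plain for 17 mm back from this end, then two low rings. Pressed down near its end it tries to turn the regulator about the screw's axis: slack it swings by 2 to 5 mm, clamped it gives about 1 mm at 10 N.
- gauge_top (a point): The middle of the upward glass of the regulator's round pressure gauge (41 mm diameter), 54 mm behind the post's axis, 114 mm above the table.
- regulator (a joint): Turn of the regulator about the clamp screw's axis, rad; 0 is straight, positive lifts the outlet stub. Slack it lies anywhere within 0.05; the tightening screw draws it straight.
- cylinder_key: Flat steel key, 120 mm long, lying on the table in front of the cylinder. Bystander. Origin at its middle, on the table.
- pill_jar: Amber jar with a white cap, 48 mm thick, 70 mm high, standing on the robot's side of the cylinder. Bystander. Origin under it.
- spray_bottle: Clear bottle with a white cap, 66 mm thick, 170 mm high. Bystander. Origin under it.
- steel_bowl: Steel bowl, 140 mm wide, 40 mm high. Bystander. Origin under it.
- clipper: Black hair clipper, 160 x 46 x 36 mm, lying. Bystander. Origin under it.
- tube_rack: Blue rack with capped blood tubes, 60 x 160 x 82 mm. Bystander. Origin under it.
- thermometer: White digital thermometer, 130 x 18 x 11 mm, lying. Bystander. Origin under it.

How it is judged:
By the outcome, as a careful person would: the job done as asked, in the order asked, and still so for the second after the job is handed in, with the robot touching nothing.
It also fails if it takes over 72 s, if anything falls off the work surface, if the arm or the gripper's body presses on something with over 40 N, if the wrist force passes 120 N, or if a joint passes its speed limit or range.

## Working session

There is one attempt and no reset: what is moved stays moved. The work goes in short steps, Python scripts to look and compute and a tool call to move; the robot and the scene stay as the last step left them, time stands still between calls to the robot, and variables do not carry over. Pictures are saved under pics/ and viewed, and the job is handed in when it is done.

Besides the shell and the picture viewer there is one more tool, called as name([rows], argument=value, ...), one row to a line, values as JSON. carry_out: Moves the arm, as the interface text tells. Its arguments: {"type":"object","properties":{"steps":{"type":"array","items":{"type":"object","properties":{"xyz":{"type":"array","items":{"type":"number"}},"rot":{"type":"array","items":{"type":"number"}}}}},"grip":{"type":"number"},"force":{"type":"number"}},"required":["steps"]}

```bash
ls; mkdir -p pics
python3 - <<'E'
from plant import *
import cv2
print(read_state())
for n in("side","top"):
    print(n,calibration(n))
    cv2.imwrite(f"pics/{n}0.png",read_camera(n)[:,:,::-1])
try:
    print(nose_length)
except Exception as e: print(e)
E
```

```text
pics
{'t': 0.0, 'q': array([-1.41740383e+00,  1.31160816e-01,  1.48925502e+00, -2.04752879e-05,
        1.52303293e+00, -8.53707483e-02]), 'dq': array([-0.00118037,  0.00035436,  0.00022243,  0.00016433, -0.00017551,
        0.00102147]), 'joint_torque': array([-4.88038386e-04, -5.59834599e+01, -4.91770864e+01,  7.67014339e-02,
        3.54191009e-02, -2.00251811e-04]), 'tool_pos': array([ 0.14184901, -0.58243262,  0.23460097]), 'orientation': array([-2.46921594e+00,  1.94028517e+00,  2.15160997e-03]), 'force': array([ 0.178255  ,  0.00340683, -0.30457888]), 'wrist_torque': array([ 0.02189162, -0.02442847,  0.01286805]), 'opening': 0.09289826710243}
side {'fov_y': 50.17964369822831, 'cx': 261.44626935895747, 'cy': 190.93392235831212, 'xyz': array([0.40073979, 0.7751405 , 0.97881433]), 'attitude': array([-0.36458934,  2.84015614, -1.10592095])}
top {'fov_y': 53.495543168110316, 'cx': 252.60338093381506, 'cy': 196.36849865804263, 'xyz': array([0.45255692, 0.00420244, 1.2093463 ]), 'attitude': array([-2.17849246,  2.16086976, -0.14771044])}
0.017
```

View pics/side0.png

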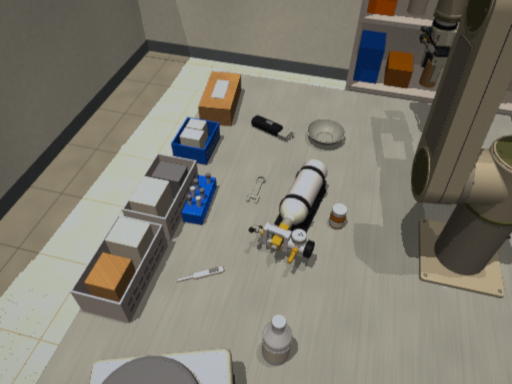

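View pics/top0.png

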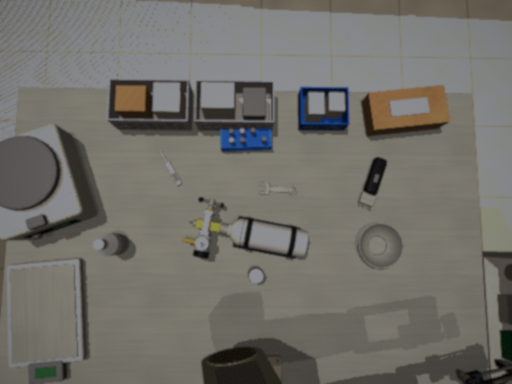

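Run:
```python
import cv2,numpy as np
s=cv2.imread("pics/side0.png");t=cv2.imread("pics/top0.png")
a=cv2.resize(s[210:275,235:335],None,fx=7.5,fy=7.5,interpolation=cv2.INTER_CUBIC)
b=cv2.resize(t[190:266,175:275],None,fx=7.5,fy=7.5,interpolation=cv2.INTER_CUBIC)
cv2.imwrite("pics/side0z.png",a);cv2.imwrite("pics/top0z.png",cv2.convertScaleAbs(b,alpha=1.5))
```

```text
(no output)
```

View pics/side0z.png

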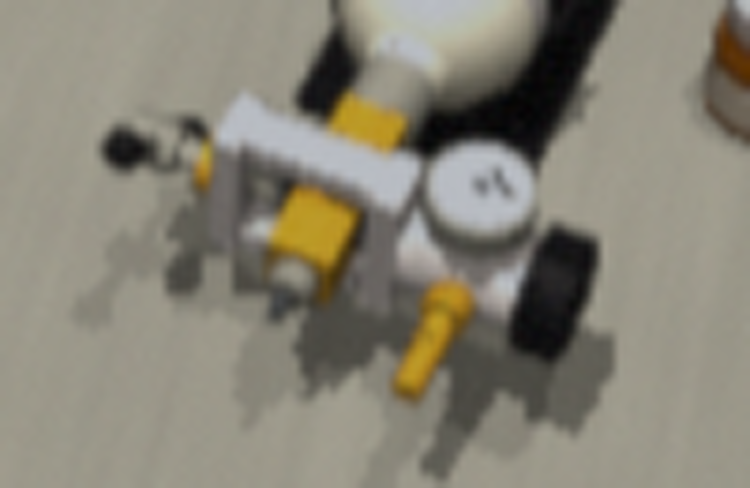

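View pics/top0z.png

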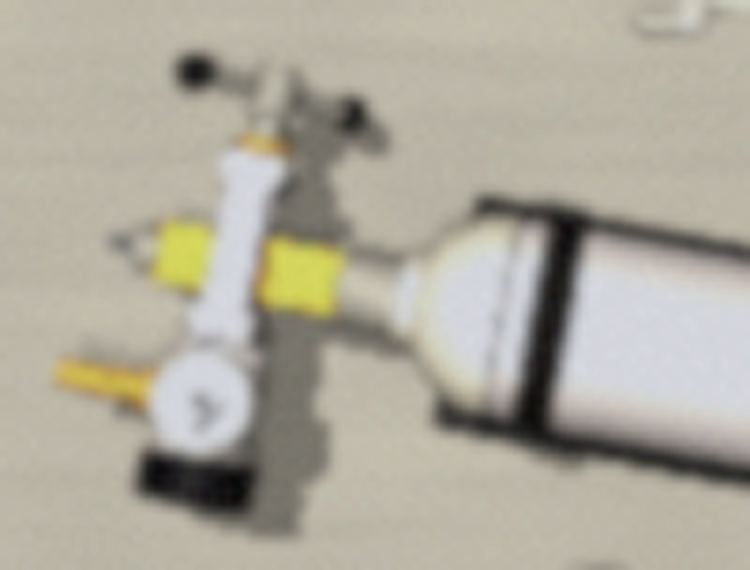

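```bash
cat > h.py <<'E'
import numpy as np,cv2
from scipy.spatial.transform import Rotation as R
from plant import *
def ray(n,u,v):
    c=calibration(n); f=192/np.tan(np.radians(c["fov_y"])/2)
    d=np.array([(u-c["cx"])/f,(v-c["cy"])/f,1.]); d=R.from_rotvec(c["attitude"]).apply(d)
    return c["xyz"],d/np.linalg.norm(d)
def plane(n,u,v,z):
    o,d=ray(n,u,v); return o+d*(z-o[2])/d[2]
def tri(us,ut):
    o1,d1=ray("side",*us);o2,d2=ray("top",*ut)
    A=np.stack([d1,-d2],1); s=np.linalg.lstsq(A,o2-o1,rcond=None)[0]
    p,q=o1+s[0]*d1,o2+s[1]*d2
    return (p+q)/2,np.linalg.norm(p-q)
def proj(n,P):
    c=calibration(n); f=192/np.tan(np.radians(c["fov_y"])/2)
    x=R.from_rotvec(c["attitude"]).inv().apply(np.array(P)-c["xyz"])
    return np.array([c["cx"]+f*x[0]/x[2],c["cy"]+f*x[1]/x[2]])
def zs(X,Y): return (235+(X+.5)/7.5-.5,210+(Y+.5)/7.5-.5)
def zt(X,Y): return (175+(X+.5)/7.5-.5,190+(Y+.5)/7.5-.5)
E
python3 - <<'E'
from h import *
np.set_printoptions(precision=4,suppress=True)
for n,a,b in [("ball",(123,150),(196,72)),("ball2",(193,128),(352,110)),("outlet",(408,388),(60,370)),("gauge",(480,186),(202,402)),
  ("bush",(203,165),(263,147))]:
    print(n,*tri(zs(*a),zt(*b)))
# tcp check: noise only
print(plane("top",*zt(180,250),.07))
E
```

```text
ball [0.574  0.1355 0.1001] 0.0007460990746289604
ball2 [0.5636 0.078  0.0444] 0.002281868639695855
outlet [0.4579 0.1894 0.0732] 0.00022182227020134003
gauge [0.4469 0.1287 0.1143] 0.0014204467009348806
bush [0.5488 0.1119 0.0691] 0.0031925786025032224
[0.5058 0.1437 0.07  ]
```

Run:
```python
from h import *
from scipy.optimize import least_squares
np.set_printoptions(precision=4,suppress=True)
def F(p):
    o=np.array([p[0],p[1],0]);c,s=np.cos(p[2]),np.sin(p[2]);x=np.array([c,s,0]);y=np.array([-s,c,0]);z=np.array([0,0,1])
    th=p[3]; b=42e-3*(np.cos(th)*y+np.sin(th)*z); h=o+.07*x+.07*z
    return dict(ball=h+b,ball2=h-b,outlet=o-.054*x+.062*y+.07*z,gauge=o-.054*x+.114*z,hub=h)
M=dict(ball=[.574,.1355,.1001],ball2=[.5636,.078,.0444],outlet=[.4579,.1894,.0732],gauge=[.4469,.1287,.1143])
r=least_squares(lambda p:np.concatenate([F(p)[k]-M[k] for k in M]),[.5,.12,-.18,.75])
print(r.x,np.degrees(r.x[2:]),r.fun.reshape(-1,3)*1e3)
for k,v in F(r.x).items():print(k,v)
p=r.x.copy()
for th in (45,30,15,0,-15):
    p[3]=np.radians(th);print(th,F(p)["ball"])
print("bottle cap",plane("top",101,245,.17),"jar",plane("top",256,274,.07))
```

```text
[ 0.5     0.1191 -0.1776  0.7615] [-10.1778  43.6283] [[ 0.2574  1.1108 -1.121 ]
 [-0.0865 -1.2343 -3.379 ]
 [-0.1076  0.2239 -3.2   ]
 [-0.0633 -0.1004 -0.3   ]]
ball [0.5743 0.1366 0.099 ]
ball2 [0.5635 0.0768 0.041 ]
outlet [0.4578 0.1896 0.07  ]
gauge [0.4468 0.1286 0.114 ]
hub [0.5689 0.1067 0.07  ]
45 [0.5741 0.1359 0.0997]
30 [0.5753 0.1425 0.091 ]
15 [0.5761 0.1466 0.0809]
0 [0.5763 0.148  0.07  ]
-15 [0.5761 0.1466 0.0591]
bottle cap [0.4398 0.3916 0.17  ] jar [ 0.357  -0.0283  0.07  ]
```

carry_out([
  {"xyz": [2.2,3.6,0],"rot": [0,0,3.3]},
  {"xyz": [4.4,7.2,0],"rot": [0,0,6.6]},
  {"xyz": [6.6,10.8,0],"rot": [0,0,9.9]},
  {"xyz": [8.8,14.4,0],"rot": [0,0,13.2]},
  {"xyz": [11,18,0],"rot": [0,0,16.5]},
  {"xyz": [13.2,21.6,0],"rot": [0,0,19.8]},
  {"xyz": [15.4,25.2,0],"rot": [0,0,23.1]},
  {"xyz": [17.6,28.8,0],"rot": [0,0,26.4]},
  {"xyz": [19.8,32.4,0],"rot": [0,0,29.7]},
  {"xyz": [22,36,0],"rot": [0,0,33]},
], grip=0, force=5)

```text
t: 1.1
tool_pos: [0.3623, -0.2213, 0.2354]
orientation: [-2.921, 1.156, 0.0]
force: [0.9, -0.2, 0.9]
opening: 0.0178
```

carry_out([
  {"xyz": [2.2,3.6,0],"rot": [0,0,3.3]},
  {"xyz": [4.4,7.2,0],"rot": [0,0,6.6]},
  {"xyz": [6.6,10.8,0],"rot": [0,0,9.9]},
  {"xyz": [8.8,14.4,0],"rot": [0,0,13.2]},
  {"xyz": [11,18,0],"rot": [0,0,16.5]},
  {"xyz": [13.2,21.6,0],"rot": [0,0,19.8]},
  {"xyz": [15.4,25.2,0],"rot": [0,0,23.1]},
  {"xyz": [17.6,28.8,0],"rot": [0,0,26.4]},
  {"xyz": [19.8,32.4,0],"rot": [0,0,29.7]},
  {"xyz": [21.5,35.8,0],"rot": [0,0,33.1]},
])

```text
t: 2.1
tool_pos: [0.5775, 0.1369, 0.235]
orientation: [3.129, -0.275, -0.001]
force: [1.1, -1.1, -0.2]
opening: 0.0007
```

carry_out([
  {"xyz": [0,0,-3]},
  {"xyz": [0,0,-6]},
  {"xyz": [0,0,-8]},
  {"xyz": [0,0,-8]},
  {"xyz": [0,0,-8]},
])

```text
validation failed for argument at $.st...
```

Run:
```python
from h import *
np.set_printoptions(precision=4,suppress=True)
s=read_state();print(s)
x=R.from_rotvec(s["orientation"]).as_matrix();print(x)
print(proj("side",s["tool_pos"]+x[:,2]*.017),proj("top",s["tool_pos"]+x[:,2]*.017))
for n,(r,c) in dict(side=(180,225),top=(160,150)).items():
    i=read_camera(n)[:,:,::-1]; cv2.imwrite(f"pics/{n}1.png",i)
    cv2.imwrite(f"pics/{n}1z.png",cv2.resize(i[r:r+100,c:c+130],None,fx=6,fy=6,interpolation=cv2.INTER_CUBIC))
```

```text
{'t': 2.1, 'q': array([0.1463, 0.1139, 1.5073, 0.    , 1.5211, 0.3219]), 'dq': array([ 0.5394,  0.6306, -0.6669, -0.0044,  0.038 , -0.0541]), 'joint_torque': array([ -1.6332, -58.5562, -45.5902,   0.3251,  -0.0482,   0.259 ]), 'tool_pos': array([0.5775, 0.1369, 0.235 ]), 'orientation': array([ 3.1293, -0.2755, -0.0011]), 'force': array([ 1.0898, -1.0885, -0.1925]), 'wrist_torque': array([-0.0087, -0.0812, -0.0133]), 'opening': 0.0007319611003928216}
[[ 0.9846 -0.1747 -0.0007]
 [-0.1747 -0.9846 -0.0001]
 [-0.0007  0.0002 -1.    ]]
[249.6263 200.7302] [194.9728 192.7772]
```

View pics/side1z.png

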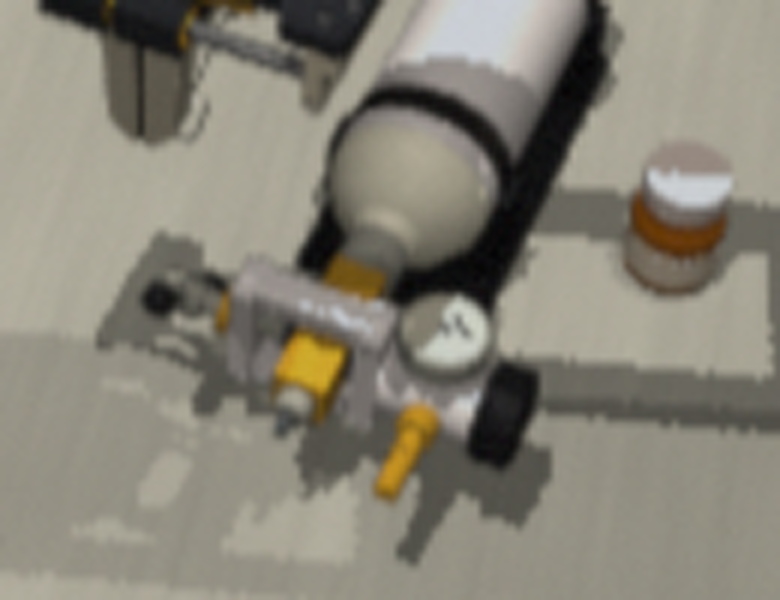

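View pics/top1z.png

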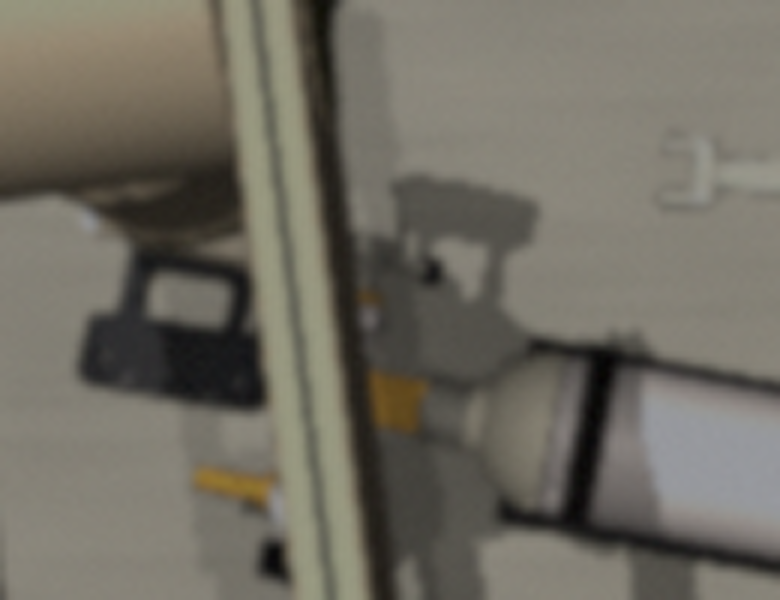

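carry_out([
  {"xyz": [-0.2,0,-3],"rot": [0,0,0]},
  {"xyz": [-0.2,0,-6],"rot": [0,0,0]},
  {"xyz": [-0.2,0,-8.5],"rot": [0,0,0]},
  {"xyz": [-0.2,0,-9.5],"rot": [0,0,0]},
  {"xyz": [-0.2,0,-9.5],"rot": [0,0,0]},
  {"xyz": [-0.2,0,-9.5],"rot": [0,0,0]},
])

```text
t: 2.8
tool_pos: [0.5755, 0.1348, 0.1418]
orientation: [-3.129, 0.281, -0.002]
force: [-0.7, -0.1, 0.3]
opening: 0.0007
```

Run:
```python
from h import *
np.set_printoptions(precision=4,suppress=True)
s=read_state();print(s["t"],s["tool_pos"],s["force"],s["wrist_torque"])
i=read_camera("side")[:,:,::-1]
cv2.imwrite(f"pics/side2z.png",cv2.resize(i[190:280,225:345],None,fx=6.5,fy=6.5,interpolation=cv2.INTER_CUBIC))
```

```text
2.8 [0.5755 0.1348 0.1418] [-0.6931 -0.0899  0.2994] [-0.0717 -0.0919  0.0007]
```

View pics/side2z.png

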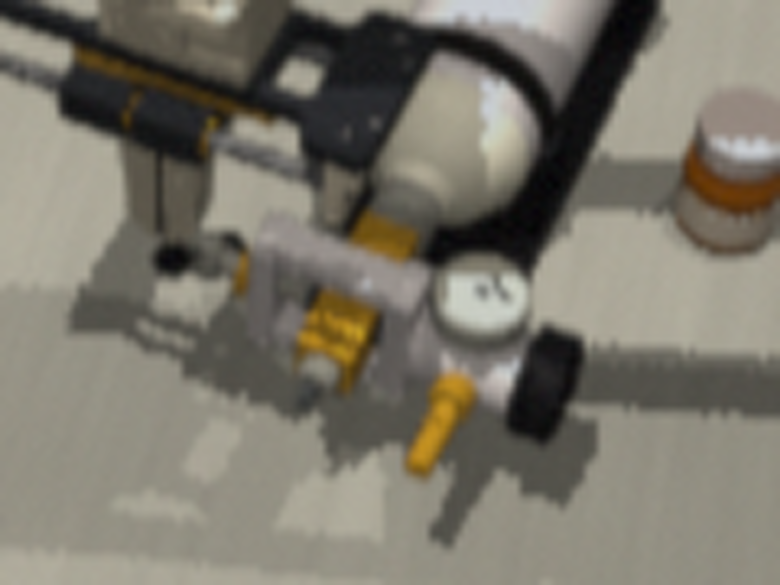

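carry_out([
  {"xyz": [0,0,-0.3],"rot": [0,0,0]},
  {"xyz": [0,0,-0.6],"rot": [0,0,0]},
  {"xyz": [0,0,-0.9],"rot": [0,0,0]},
  {"xyz": [0,0.1,-1.2],"rot": [0,0,0]},
  {"xyz": [0,0.1,-1.4],"rot": [0,0,0]},
  {"xyz": [0,0.1,-1.6],"rot": [0,0,0]},
  {"xyz": [0,0.2,-1.8],"rot": [0,0,0]},
  {"xyz": [0,0.2,-1.9],"rot": [0,0,0]},
])

```text
t: 3.65
tool_pos: [0.5755, 0.138, 0.1226]
orientation: [-3.128, 0.279, -0.002]
force: [-1.2, 4.3, 6.7]
opening: 0.0007
```

carry_out([
  {"xyz": [0,0.1,-0.12],"rot": [0,0,0]},
  {"xyz": [0,0.2,-0.24],"rot": [0,0,0]},
  {"xyz": [0,0.3,-0.36],"rot": [0,0,0]},
  {"xyz": [0,0.37,-0.48],"rot": [0,0,0]},
  {"xyz": [0,0.44,-0.6],"rot": [0,0,0]},
  {"xyz": [0,0.5,-0.72],"rot": [0,0,0]},
  {"xyz": [0,0.56,-0.84],"rot": [0,0,0]},
  {"xyz": [0.05,0.62,-0.96],"rot": [0,0,0]},
  {"xyz": [0.05,0.67,-1.08],"rot": [0,0,0]},
  {"xyz": [0.05,0.72,-1.2],"rot": [0,0,0]},
])

```text
t: 4.65
tool_pos: [0.5769, 0.1458, 0.1114]
orientation: [-3.126, 0.279, -0.005]
force: [1.4, 6.0, 6.0]
opening: 0.0003
```

Run:
```python
from h import *
np.set_printoptions(precision=4,suppress=True)
s=read_state();print(s["t"],s["tool_pos"],s["force"],s["wrist_torque"])
for n,(r,c) in dict(side=(190,225),top=(160,150)).items():
    i=read_camera(n)[:,:,::-1]
    cv2.imwrite(f"pics/{n}3z.png",cv2.resize(i[r:r+90,c:c+120],None,fx=6.5,fy=6.5,interpolation=cv2.INTER_CUBIC))
```

```text
4.65 [0.5769 0.1458 0.1114] [1.3767 5.9538 5.9692] [ 0.8383 -0.191   0.0015]
```

View pics/side3z.png

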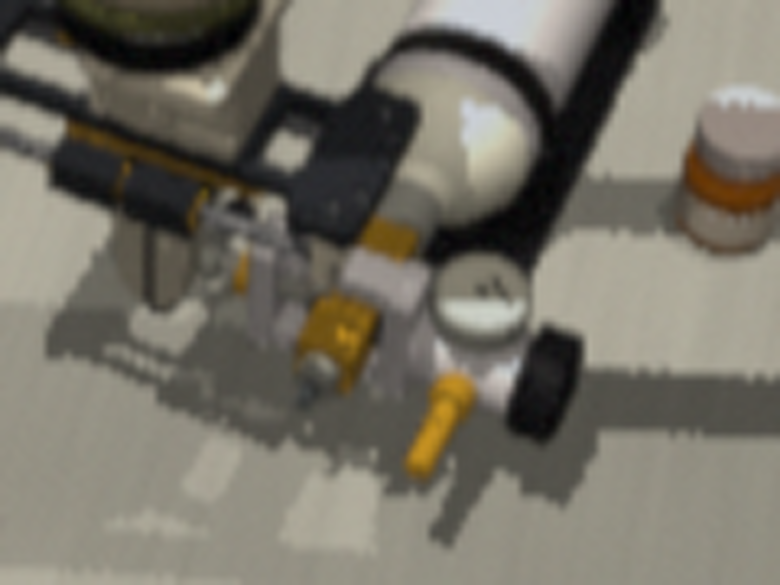

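View pics/top3z.png

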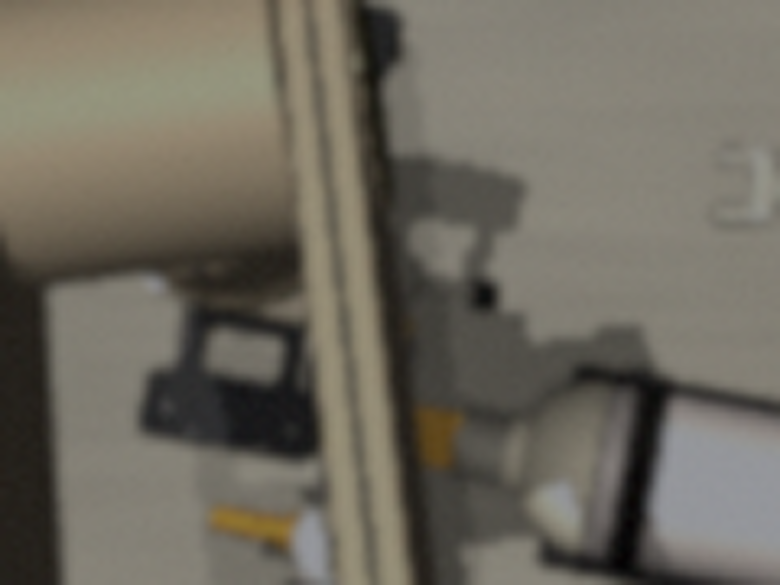

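Run:
```python
from h import *
np.set_printoptions(precision=4,suppress=True)
h=np.array([.5689,.1067,.07]);y=np.array([.1767,.9843,0]);z=np.array([0,0,1])
for th in range(0,60,5):
    t=np.radians(th);b=.042*(np.cos(t)*y+np.sin(t)*z);print(th,proj("top",h-b),proj("side",h+b),(h+b))
```

```text
0 [225.1935 204.5186] [249.0767 239.7308] [0.5763 0.148  0.07  ]
5 [225.2049 204.6251] [249.0977 238.8917] [0.5763 0.1479 0.0737]
10 [225.1121 204.7106] [249.1698 237.9675] [0.5762 0.1474 0.0773]
15 [224.9167 204.7747] [249.2929 236.9651] [0.5761 0.1466 0.0809]
20 [224.6213 204.817 ] [249.466  235.8926] [0.5759 0.1455 0.0844]
25 [224.2287 204.8374] [249.6881 234.7585] [0.5756 0.1442 0.0877]
30 [223.7428 204.8361] [249.9576 233.5719] [0.5753 0.1425 0.091 ]
35 [223.1678 204.8131] [250.2722 232.3428] [0.575  0.1406 0.0941]
40 [222.5085 204.7688] [250.6296 231.0812] [0.5746 0.1384 0.097 ]
45 [221.7702 204.7038] [251.0268 229.7979] [0.5741 0.1359 0.0997]
50 [220.9586 204.6185] [251.4604 228.5035] [0.5737 0.1333 0.1022]
55 [220.0799 204.5137] [251.9268 227.2091] [0.5732 0.1304 0.1044]
```

carry_out([
  {"xyz": [0,0,0.4],"rot": [0,0,0]},
  {"xyz": [0,0.05,0.6],"rot": [0,0,0]},
  {"xyz": [0,0.05,0.6],"rot": [0,0,0]},
  {"xyz": [0,0.05,0.6],"rot": [0,0,0]},
])

```text
t: 5.15
tool_pos: [0.5752, 0.1445, 0.1154]
orientation: [3.129, -0.28, -0.001]
force: [0.8, -0.1, -0.1]
opening: 0.0003
```

carry_out([
  {"xyz": [0,0,-0.3],"rot": [0,0,0]},
  {"xyz": [0,0,-0.45],"rot": [0,0,0]},
  {"xyz": [0,0.05,-0.6],"rot": [0,0,0]},
  {"xyz": [0,0.1,-0.7],"rot": [0,0,0]},
  {"xyz": [0,0.15,-0.8],"rot": [0,0,0]},
  {"xyz": [0,0.2,-0.9],"rot": [0,0,0]},
  {"xyz": [0,0.25,-1.0],"rot": [0,0,0]},
])

```text
t: 5.85
tool_pos: [0.5759, 0.1474, 0.106]
orientation: [-3.129, 0.28, -0.002]
force: [3.1, 2.2, 4.0]
opening: 0.0006
```

carry_out([
  {"xyz": [0,0.03,-0.07],"rot": [0,0,0]},
  {"xyz": [0,0.06,-0.14],"rot": [0,0,0]},
  {"xyz": [0,0.09,-0.21],"rot": [0,0,0]},
  {"xyz": [0,0.12,-0.28],"rot": [0,0,0]},
  {"xyz": [0,0.12,-0.28],"rot": [0,0,0]},
])

```text
t: 6.35
tool_pos: [0.5753, 0.1484, 0.1026]
orientation: [3.129, -0.28, -0.001]
force: [2.8, 1.2, 3.3]
opening: 0.0005
```

carry_out([
  {"xyz": [0,0.02,-0.07],"rot": [0,0,0]},
  {"xyz": [0,0.04,-0.14],"rot": [0,0,0]},
  {"xyz": [0,0.06,-0.21],"rot": [0,0,0]},
  {"xyz": [0,0.08,-0.28],"rot": [0,0,0]},
  {"xyz": [0,0.08,-0.28],"rot": [0,0,0]},
])

```text
t: 6.85
tool_pos: [0.5756, 0.149, 0.1006]
orientation: [3.129, -0.28, 0.0]
force: [0.5, -0.1, 8.1]
opening: 0.0002
```

carry_out([
  {"xyz": [0,0,-0.04],"rot": [0,0,0]},
  {"xyz": [0,0,-0.08],"rot": [0,0,0]},
  {"xyz": [0,0,-0.12],"rot": [0,0,0]},
  {"xyz": [0,0,-0.12],"rot": [0,0,0]},
])

```text
t: 7.25
tool_pos: [0.5757, 0.1491, 0.0999]
orientation: [3.129, -0.28, 0.001]
force: [-1.1, -0.2, 10.5]
opening: 0.0008
```

carry_out([
  {"xyz": [0,0,-0.04],"rot": [0,0,0]},
  {"xyz": [0,0,-0.08],"rot": [0,0,0]},
  {"xyz": [0,0,-0.12],"rot": [0,0,0]},
  {"xyz": [0,0,-0.15],"rot": [0,0,0]},
  {"xyz": [0,0,-0.15],"rot": [0,0,0]},
])

```text
t: 7.75
tool_pos: [0.5758, 0.1492, 0.0989]
orientation: [-3.129, 0.28, -0.001]
force: [-4.4, -0.0, 14.6]
opening: 0.0005
```

carry_out([
  {"xyz": [0,0,-0.01],"rot": [0,0,0]},
  {"xyz": [0,0,-0.01],"rot": [0,0,0]},
  {"xyz": [0,0,-0.01],"rot": [0,0,0]},
  {"xyz": [0,0,-0.01],"rot": [0,0,0]},
  {"xyz": [0,0,-0.01],"rot": [0,0,0]},
  {"xyz": [0,0,-0.01],"rot": [0,0,0]},
  {"xyz": [0,0,-0.01],"rot": [0,0,0]},
  {"xyz": [0,0,-0.01],"rot": [0,0,0]},
])

```text
t: 8.55
tool_pos: [0.5758, 0.1492, 0.0989]
orientation: [-3.129, 0.28, -0.001]
force: [-3.4, 0.2, 14.3]
opening: 0.0006
```

carry_out([
  {"xyz": [0,0,0],"rot": [0,0,0]},
  {"xyz": [0,0,0],"rot": [0,0,0]},
  {"xyz": [0,0,0],"rot": [0,0,0]},
  {"xyz": [0,0,0],"rot": [0,0,0]},
  {"xyz": [0,0,0],"rot": [0,0,0]},
  {"xyz": [0,0,0],"rot": [0,0,0]},
  {"xyz": [0,0,0],"rot": [0,0,0]},
  {"xyz": [0,0,0],"rot": [0,0,0]},
])

```text
t: 9.35
tool_pos: [0.5758, 0.1493, 0.0989]
orientation: [-3.129, 0.28, -0.002]
force: [-3.2, -0.3, 14.4]
opening: 0.0007
```

carry_out([
  {"xyz": [0,0,0.1],"rot": [0,0,0]},
  {"xyz": [0,0,0.25],"rot": [0,0,0]},
  {"xyz": [0,0,0.4],"rot": [0,0,0]},
  {"xyz": [0,0,0.6],"rot": [0,0,0]},
  {"xyz": [0,0,1.0],"rot": [0,0,0]},
  {"xyz": [0,0,2.5],"rot": [0,0,0]},
  {"xyz": [0,0,5],"rot": [0,0,0]},
  {"xyz": [0,0,8],"rot": [0,0,0]},
  {"xyz": [0,0,9],"rot": [0,0,0]},
  {"xyz": [0,0,9],"rot": [0,0,0]},
])

```text
t: 10.35
tool_pos: [0.5767, 0.1494, 0.1897]
orientation: [-3.128, 0.28, -0.006]
force: [1.1, -0.3, -0.2]
opening: 0.0004
```

Run:
```python
from h import *
np.set_printoptions(precision=4,suppress=True)
s=read_state();print(s["t"],s["tool_pos"],s["force"],s["wrist_torque"])
i=read_camera("side")[:,:,::-1]
cv2.imwrite(f"pics/side4z.png",cv2.resize(i[210:275,235:335],None,fx=7.5,fy=7.5,interpolation=cv2.INTER_CUBIC))
```

```text
10.35 [0.5767 0.1494 0.1897] [ 1.1361 -0.268  -0.2466] [-0.0899 -0.1029 -0.0361]
```

View pics/side4z.png

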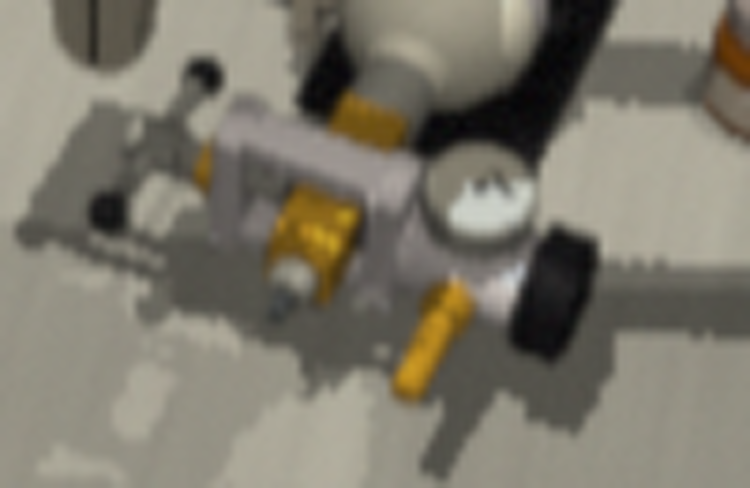

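carry_out([
  {"xyz": [-3,1,0],"rot": [0,0,0]},
  {"xyz": [-6,2,0],"rot": [0,0,0]},
  {"xyz": [-9,3,0],"rot": [0,0,0]},
  {"xyz": [-11.8,3.75,0],"rot": [0,0,0]},
  {"xyz": [-11.8,3.75,-3],"rot": [0,0,0]},
  {"xyz": [-11.8,3.75,-6],"rot": [0,0,0]},
  {"xyz": [-11.8,3.75,-7.8],"rot": [0,0,0]},
  {"xyz": [-11.8,3.75,-7.8],"rot": [0,0,0]},
  {"xyz": [-11.8,3.75,-7.8],"rot": [0,0,0]},
])

```text
t: 11.3
tool_pos: [0.4564, 0.1864, 0.1081]
orientation: [3.128, -0.28, -0.004]
force: [-0.4, 0.8, 0.3]
opening: 0.0006
```

Run:
```python
from h import *
np.set_printoptions(precision=4,suppress=True)
s=read_state();print(s["t"],s["tool_pos"],s["force"],s["wrist_torque"])
i=read_camera("side")[:,:,::-1]
cv2.imwrite(f"pics/side5z.png",cv2.resize(i[210:275,235:335],None,fx=7.5,fy=7.5,interpolation=cv2.INTER_CUBIC))
```

```text
11.3 [0.4564 0.1864 0.1081] [-0.3711  0.7533  0.3388] [-0.0251 -0.0516  0.0214]
```

View pics/side5z.png

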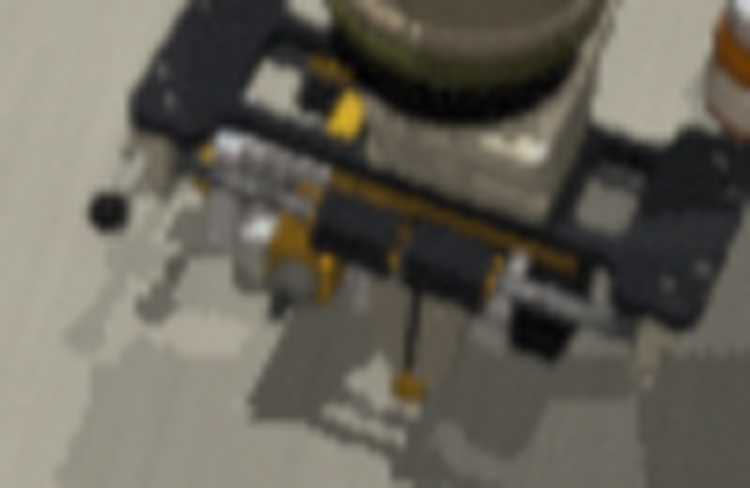

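carry_out([
  {"xyz": [0.05,0,-0.3],"rot": [0,0,0]},
  {"xyz": [0.05,0,-0.6],"rot": [0,0,0]},
  {"xyz": [0.05,0,-0.8],"rot": [0,0,0]},
  {"xyz": [0.05,0,-1.0],"rot": [0,0,0]},
  {"xyz": [0.05,0,-1.15],"rot": [0,0,0]},
  {"xyz": [0.05,0,-1.25],"rot": [0,0,0]},
  {"xyz": [0.05,0,-1.3],"rot": [0,0,0]},
  {"xyz": [0.05,0,-1.3],"rot": [0,0,0]},
])

```text
t: 12.15
tool_pos: [0.4579, 0.1867, 0.0962]
orientation: [3.129, -0.28, -0.0]
force: [-0.4, 0.1, -0.6]
opening: 0.0007
```

carry_out([
  {"xyz": [0,0,-0.07],"rot": [0,0,0]},
  {"xyz": [0,0,-0.14],"rot": [0,0,0]},
  {"xyz": [0,0,-0.21],"rot": [0,0,0]},
  {"xyz": [0,0,-0.28],"rot": [0,0,0]},
  {"xyz": [0,0,-0.28],"rot": [0,0,0]},
])

```text
t: 12.65
tool_pos: [0.4579, 0.1867, 0.0933]
orientation: [3.129, -0.28, -0.0]
force: [-0.0, 0.4, 0.4]
opening: 0.0004
```

carry_out([
  {"xyz": [0,0,-0.04],"rot": [0,0,0]},
  {"xyz": [0,0,-0.08],"rot": [0,0,0]},
  {"xyz": [0,0,-0.12],"rot": [0,0,0]},
  {"xyz": [0,0,-0.15],"rot": [0,0,0]},
  {"xyz": [0,0,-0.15],"rot": [0,0,0]},
])

```text
t: 13.15
tool_pos: [0.458, 0.1868, 0.0925]
orientation: [-3.129, 0.28, -0.0]
force: [-3.1, -0.0, 6.0]
opening: 0.0006
```

carry_out([
  {"xyz": [0,0,-0.03],"rot": [0,0,0]},
  {"xyz": [0,0,-0.06],"rot": [0,0,0]},
  {"xyz": [0,0,-0.09],"rot": [0,0,0]},
  {"xyz": [0,0,-0.09],"rot": [0,0,0]},
])

```text
t: 13.55
tool_pos: [0.4581, 0.1869, 0.092]
orientation: [-3.129, 0.28, -0.0]
force: [-4.4, -0.7, 9.7]
opening: 0.0007
```

carry_out([
  {"xyz": [0,0,0],"rot": [0,0,0]},
  {"xyz": [0,0,0],"rot": [0,0,0]},
  {"xyz": [0,0,0],"rot": [0,0,0]},
  {"xyz": [0,0,0],"rot": [0,0,0]},
  {"xyz": [0,0,0],"rot": [0,0,0]},
  {"xyz": [0,0,0],"rot": [0,0,0]},
  {"xyz": [0,0,0],"rot": [0,0,0]},
])

```text
t: 14.25
tool_pos: [0.4581, 0.1869, 0.092]
orientation: [-3.129, 0.28, -0.0]
force: [-5.1, -1.0, 10.3]
opening: 0.0004
```

carry_out([
  {"xyz": [0,0,0],"rot": [0,0,0]},
  {"xyz": [0,0,0],"rot": [0,0,0]},
  {"xyz": [0,0,0],"rot": [0,0,0]},
  {"xyz": [0,0,0],"rot": [0,0,0]},
  {"xyz": [0,0,0],"rot": [0,0,0]},
  {"xyz": [0,0,0],"rot": [0,0,0]},
  {"xyz": [0,0,0],"rot": [0,0,0]},
])

```text
t: 14.95
tool_pos: [0.4581, 0.1869, 0.092]
orientation: [-3.129, 0.28, -0.0]
force: [-4.6, -1.1, 9.8]
opening: 0.0003
```

carry_out([
  {"xyz": [0,0,0.1],"rot": [0,0,0]},
  {"xyz": [0,0,0.25],"rot": [0,0,0]},
  {"xyz": [0,0,0.5],"rot": [0,0,0]},
  {"xyz": [0,0,1.0],"rot": [0,0,0]},
  {"xyz": [0,0,3],"rot": [0,0,0]},
  {"xyz": [0,0,6],"rot": [0,0,0]},
  {"xyz": [0,0,10],"rot": [0,0,0]},
  {"xyz": [0,0,14],"rot": [0,0,0]},
  {"xyz": [0,0,14],"rot": [0,0,0]},
])

```text
t: 15.85
tool_pos: [0.4611, 0.1876, 0.2382]
orientation: [-3.125, 0.279, -0.016]
force: [0.3, 0.3, 0.4]
opening: 0.0
```

carry_out([
  {"xyz": [0,-4,1],"rot": [0,0,0]},
  {"xyz": [0,-8,1],"rot": [0,0,0]},
  {"xyz": [0,-12,1],"rot": [0,0,0]},
  {"xyz": [0,-16,1],"rot": [0,0,0]},
  {"xyz": [0,-20,1],"rot": [0,0,0]},
  {"xyz": [0,-24,1],"rot": [0,0,0]},
  {"xyz": [0,-28,1],"rot": [0,0,0]},
  {"xyz": [0,-32,1],"rot": [0,0,0]},
  {"xyz": [0,-36,1],"rot": [0,0,0]},
  {"xyz": [0,-40,1],"rot": [0,0,0]},
])

```text
t: 16.85
tool_pos: [0.4575, -0.2149, 0.2407]
orientation: [-3.129, 0.28, 0.0]
force: [0.5, -0.2, -0.2]
opening: 0.0008
```

carry_out([
  {"xyz": [-2,-4,0],"rot": [0,0,0]},
  {"xyz": [-4,-8,0],"rot": [0,0,0]},
  {"xyz": [-6,-12,0],"rot": [0,0,0]},
  {"xyz": [-8,-16,0],"rot": [0,0,0]},
  {"xyz": [-10,-20,0],"rot": [0,0,0]},
  {"xyz": [-10,-20,0],"rot": [0,0,0]},
  {"xyz": [-10,-20,0],"rot": [0,0,0]},
])

```text
t: 17.55
tool_pos: [0.3572, -0.4138, 0.2403]
orientation: [-3.128, 0.284, 0.001]
force: [-0.3, -0.3, -0.0]
opening: 0.0006
```

Run:
```python
from h import *
np.set_printoptions(precision=4,suppress=True)
s=read_state();print(s["t"],s["tool_pos"],s["force"])
for n,(r,c,w,h) in dict(side=(210,235,100,65),top=(190,175,100,76)).items():
    i=read_camera(n)[:,:,::-1]; cv2.imwrite(f"pics/{n}6.png",i)
    cv2.imwrite(f"pics/{n}6z.png",cv2.resize(i[r:r+h,c:c+w],None,fx=7.5,fy=7.5,interpolation=cv2.INTER_CUBIC))
```

```text
17.55 [ 0.3572 -0.4138  0.2403] [-0.2596 -0.2682 -0.0058]
```

View pics/side6z.png

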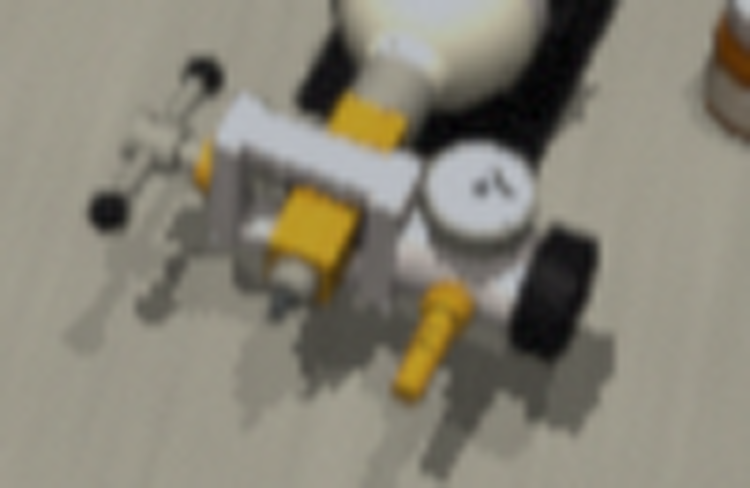

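View pics/top6.png

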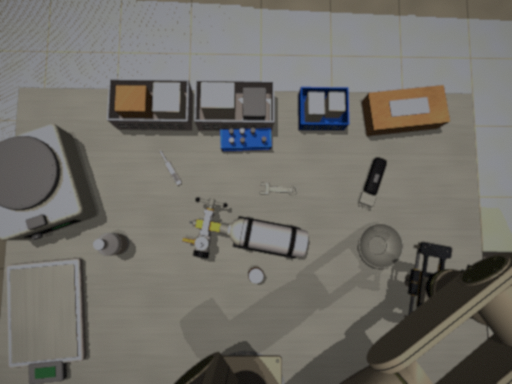

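View pics/top6z.png

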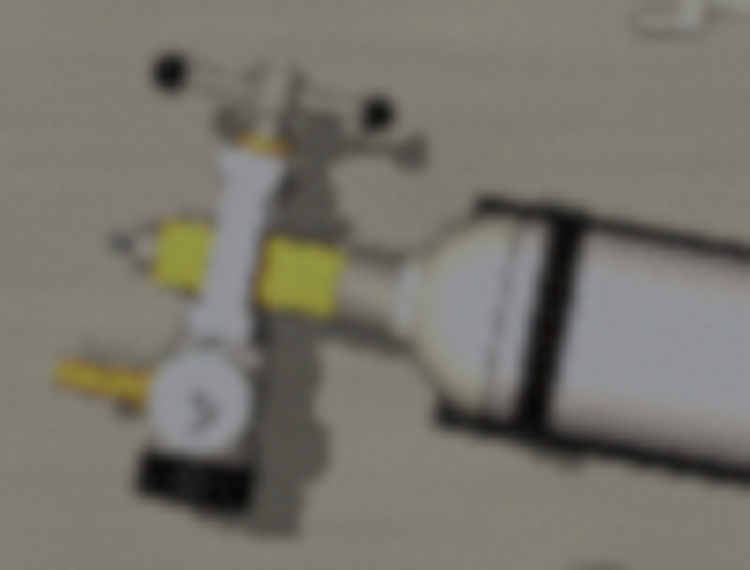

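```bash
python3 -c "
from plant import *
print(close_job())"
```

```text
the job is handed in; nothing more can be done
None
```

I tightened the clamp screw, proved it under load, checked the regulator and handed the job in at about 17.6 s. `close_job()` gives no verdict, so the result below rests on my own checks.

- **Screw:** With the fingers shut, I pressed the ball from about 44° above level until the screw bit at about 10° above level. The running force was mostly 3–7 N. I lifted off once on the way to relieve up to 6 N of sideways friction.
- **Load test:** I leaned on the ball with 14.3–14.6 N for 1.6 s, and the fingertips did not sink by a measurable amount (0.1 mm). The highest reading was about 15.3 N including a sideways part. Force was read only at the end of each call, so I did not see brief peaks between readings.
- **Regulator:** I pressed the outlet stub, aiming about 3 mm in from its end, with 9.7–10.3 N downward for 1.4 s. It gave about 1 mm and held still.
- **Last pictures:** The bar stayed where it had been after the screw test, at about 10° above level. The stub is straight, and by eye the set and the other things on the table are where they were. The arm was clear, with the force reading near zero.

**Two readings off the expected:**
- A sideways force of 3–5 N along x showed up in both presses. On the ball it is probably the screw drawing the bar inwards under the gripping tips; I have no explanation for it on the stub.
- The ball's give came out at about 0.27 mm/N from coarse readings, slightly above the stated 0.2–0.25.

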